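# Feed ball knobs through the spring gate into the kit tray

### The job

With the red-handled scoop, scoop at least three of the wooden ball knobs out of the plywood bin in one load and tip them into the green feeder's hopper while its gate is shut, touching the knobs only with the scoop; then lay the scoop down flat on the bench. Grip the feeder's yellow gate handle, pull the spring gate out to the red mark so that at least three knobs run down into the kit tray, and finish holding the gate still at the mark: do not let go. Leave the other things on the bench where they are.

Things in the scene. Friction and masses are not known exactly. Their poses are not given: they have to be found in the camera images.
- scoop: Aluminium scoop with a red handle, loose on the bench, about 0.17 kg. Origin: middle of the pan's back edge, on its underside; x to the nose, z up. Pan flat-bottomed, 95 mm long (x 0 to 95), 100 mm wide, sheet 2.5 mm thick, open at the nose and on top; back wall 42 mm high, side walls 40 mm, ending 29 mm short of the nose.
- scoop_grip (a point): Where to grip the scoop: middle of its handle, at (-45, 0, 74) mm in its frame. The handle is a level bar behind and above the pan, 86 mm long (x -88 to -2), 18 mm wide (y), 24 mm tall (z 62 to 86), nothing beneath it. A firm grip from straight above, fingers closing along the scoop's y, carries the loaded scoop.
- scoop_nose (a point): Middle of the scoop's front edge, on its underside, at (95, 0, 0) mm in the scoop's frame.
- scoop_pan (a point): Middle of the scoop's load: 12 mm above the middle of the pan's floor, at (47, 0, 15) mm in the scoop's frame; a knob on the pan has its centre within 65 mm of it.
- bin: Open plywood bin fixed on the bench, origin on its underside; outside x -126 to 156, y +-66, 45 mm high, walls and floor 6 mm. From x = 114 mm the floor slopes up at 45 degrees to the +x rim. The knobs lie at x 27 to 113, full width; the -x part is empty: the scoop fits there, nose to +x, handle out over the -x wall. Pushed flat to the slope, then up along it, it gathers the knobs.
- knob0_center (a point): Centre of a loose, varnished wooden ball knob, 30 mm in diameter, 11 g, slippery; on a slope of more than about 8 degrees it rolls.
- knob1_center (a point): Centre of a loose, varnished wooden ball knob, 30 mm in diameter, 11 g, slippery; on a slope of more than about 8 degrees it rolls.
- knob2_center (a point): Centre of a loose, varnished wooden ball knob, 30 mm in diameter, 11 g, slippery; on a slope of more than about 8 degrees it rolls.
- knob3_center (a point): Centre of a loose, varnished wooden ball knob, 30 mm in diameter, 11 g, slippery; on a slope of more than about 8 degrees it rolls.
- knob4_center (a point): Centre of a loose, varnished wooden ball knob, 30 mm in diameter, 11 g, slippery; on a slope of more than about 8 degrees it rolls.
- knob5_center (a point): Centre of a loose, varnished wooden ball knob, 30 mm in diameter, 11 g, slippery; on a slope of more than about 8 degrees it rolls.
- feeder: Green feeder fixed on the bench. Origin: centre of the underside of its housing (160 by 162 mm, 150 mm high), z up. Hopper mouth about 140 by 140 mm on top; its sides slope in to a throat 54 (x) by 90 mm (y) at z = 90, closed below by the gate plate (top at z = 88). The gate is pulled out along the feeder's -x. Below it a ramp leads down to +x into the kit tray.
- hopper_inside (a point): Point inside the hopper, at (0, 0, 125) mm in the feeder's frame; a knob lying on the shut gate has its centre within 55 mm of it.
- gate (a joint): Sliding spring-return gate of the feeder: 0 shut, grows in metres as it is pulled out along the feeder's -x, stop at 0.075; reads 0.050 at the red mark. It takes about 4 N to start and 7 N at the mark, and springs shut when let go. Knobs on it drop through once it is at the mark.
- gate_handle (a point): Grip point of the gate's yellow handle, an upright bar 14 mm thick (x), 60 mm wide (y), 38 mm tall (z 88 to 126 above the bench, standing on a steel tongue); the point is 112 mm above the bench, moves with the gate, and is at x = -150 mm in the feeder's frame when shut. A thin black pointer at its mid-thickness reaches over both rails.
- feeder_mark (a point): Where the gate handle's grip point is at the red mark: (-200, 0, 112) mm in the feeder's frame. Two aluminium rails stick out from the housing to x = -238 mm at y = +-48 mm, tops at z = 86 mm; a red line crosses each at x = -200 mm.
- kit_tray (a point): On the floor of the kit tray, 10 mm before its centre, at (125, 0, 8) mm in the feeder's frame; tray inside about 110 mm (x) by 150 mm (y), walls 50 mm high; a knob lying in the tray has its centre within 85 mm of this point.
- glue: Bystander: white glue bottle with a red tip, 60 mm across, 212 mm tall. Origin under its centre.
- wax: Bystander: wax tin with a yellow label, 72 mm across, 60 mm tall. Origin under its centre.
- jar: Bystander: amber jar with a dark lid, 66 mm across, 85 mm tall. Origin under its centre.
- rasp: Bystander: rasp with a wooden handle, about 310 mm long (its x, from -160 to 152 mm), 28 mm thick, lying flat. Origin on the bench near mid-length.
- mallet: Bystander: wooden mallet lying flat, handle 200 mm to its -x, head 60 by 110 by 60 mm. Origin under the joint of handle and head.
- offcut: Bystander: beech offcut, 90 by 50 by 35 mm. Origin under its centre.
- square: Bystander: try square, dark wooden stock 20 by 120 by 16 mm along its y, steel blade 160 mm to its x. Origin under the stock's centre.
Things that resemble listed ones, but are neither listed nor needed, are in the scene too. There is more than one size of the scoop; the one meant has the size given above.

How it is judged (in metres and radians):
On the way, in this order (a step that is already met when the one before it is completed fails the run):
1. at least three knobs lie in the scoop, lifted clear of the bin (height (world z) of scoop above 0.07 m and (distance between each of knob0_center, knob1_center, knob2_center and scoop_pan below 0.065 m or distance between each of knob0_center, knob1_center, knob3_center and scoop_pan below 0.065 m or distance between each of knob0_center, knob1_center, knob4_center and scoop_pan below 0.065 m or distance between each of knob0_center, knob1_center, knob5_center and scoop_pan below 0.065 m or distance between each of knob0_center, knob2_center, knob3_center and scoop_pan below 0.065 m or distance between each of knob0_center, knob2_center, knob4_center and scoop_pan below 0.065 m or distance between each of knob0_center, knob2_center, knob5_center and scoop_pan below 0.065 m or distance between each of knob0_center, knob3_center, knob4_center and scoop_pan below 0.065 m or distance between each of knob0_center, knob3_center, knob5_center and scoop_pan below 0.065 m or distance between each of knob0_center, knob4_center, knob5_center and scoop_pan below 0.065 m or distance between each of knob1_center, knob2_center, knob3_center and scoop_pan below 0.065 m or distance between each of knob1_center, knob2_center, knob4_center and scoop_pan below 0.065 m or distance between each of knob1_center, knob2_center, knob5_center and scoop_pan below 0.065 m or distance between each of knob1_center, knob3_center, knob4_center and scoop_pan below 0.065 m or distance between each of knob1_center, knob3_center, knob5_center and scoop_pan below 0.065 m or distance between each of knob1_center, knob4_center, knob5_center and scoop_pan below 0.065 m or distance between each of knob2_center, knob3_center, knob4_center and scoop_pan below 0.065 m or distance between each of knob2_center, knob3_center, knob5_center and scoop_pan below 0.065 m or distance between each of knob2_center, knob4_center, knob5_center and scoop_pan below 0.065 m or distance between each of knob3_center, knob4_center, knob5_center and scoop_pan below 0.065 m)), for 0.2 s.
2. at least three knobs lie in the hopper, on the shut gate, clear of the scoop (value of joint gate below 0.006 m and (distance between each of knob0_center, knob1_center, knob2_center and hopper_inside below 0.055 m or distance between each of knob0_center, knob1_center, knob3_center and hopper_inside below 0.055 m or distance between each of knob0_center, knob1_center, knob4_center and hopper_inside below 0.055 m or distance between each of knob0_center, knob1_center, knob5_center and hopper_inside below 0.055 m or distance between each of knob0_center, knob2_center, knob3_center and hopper_inside below 0.055 m or distance between each of knob0_center, knob2_center, knob4_center and hopper_inside below 0.055 m or distance between each of knob0_center, knob2_center, knob5_center and hopper_inside below 0.055 m or distance between each of knob0_center, knob3_center, knob4_center and hopper_inside below 0.055 m or distance between each of knob0_center, knob3_center, knob5_center and hopper_inside below 0.055 m or distance between each of knob0_center, knob4_center, knob5_center and hopper_inside below 0.055 m or distance between each of knob1_center, knob2_center, knob3_center and hopper_inside below 0.055 m or distance between each of knob1_center, knob2_center, knob4_center and hopper_inside below 0.055 m or distance between each of knob1_center, knob2_center, knob5_center and hopper_inside below 0.055 m or distance between each of knob1_center, knob3_center, knob4_center and hopper_inside below 0.055 m or distance between each of knob1_center, knob3_center, knob5_center and hopper_inside below 0.055 m or distance between each of knob1_center, knob4_center, knob5_center and hopper_inside below 0.055 m or distance between each of knob2_center, knob3_center, knob4_center and hopper_inside below 0.055 m or distance between each of knob2_center, knob3_center, knob5_center and hopper_inside below 0.055 m or distance between each of knob2_center, knob4_center, knob5_center and hopper_inside below 0.055 m or distance between each of knob3_center, knob4_center, knob5_center and hopper_inside below 0.055 m)), for 0.3 s.
3. the scoop lies flat on the bench, let go, the gate still shut (height (world z) of scoop below 0.008 m and angle between scoop's own z axis and vertical below 0.1 rad and contact force between the arm and scoop below 0.01 N and linear speed of scoop below 0.02 m/s and value of joint gate below 0.006 m), for 0.2 s.
At the end, for the whole second after the job is handed in: The fingers hold the gate still, within 6 mm of the red mark (joint 0.044 to 0.056 m), with at least 2 N on it; at least three knobs are in the kit tray; the scoop lies flat on the bench, at rest, touched by neither the arm nor the gate (value of joint gate between 0.044 and 0.056 m and velocity of joint gate between -0.01 and 0.01 m/s and contact force between the fingers and gate above 2 N and contact force between scoop and gate below 0.05 N and (distance between each of knob0_center, knob1_center, knob2_center and kit_tray below 0.085 m or distance between each of knob0_center, knob1_center, knob3_center and kit_tray below 0.085 m or distance between each of knob0_center, knob1_center, knob4_center and kit_tray below 0.085 m or distance between each of knob0_center, knob1_center, knob5_center and kit_tray below 0.085 m or distance between each of knob0_center, knob2_center, knob3_center and kit_tray below 0.085 m or distance between each of knob0_center, knob2_center, knob4_center and kit_tray below 0.085 m or distance between each of knob0_center, knob2_center, knob5_center and kit_tray below 0.085 m or distance between each of knob0_center, knob3_center, knob4_center and kit_tray below 0.085 m or distance between each of knob0_center, knob3_center, knob5_center and kit_tray below 0.085 m or distance between each of knob0_center, knob4_center, knob5_center and kit_tray below 0.085 m or distance between each of knob1_center, knob2_center, knob3_center and kit_tray below 0.085 m or distance between each of knob1_center, knob2_center, knob4_center and kit_tray below 0.085 m or distance between each of knob1_center, knob2_center, knob5_center and kit_tray below 0.085 m or distance between each of knob1_center, knob3_center, knob4_center and kit_tray below 0.085 m or distance between each of knob1_center, knob3_center, knob5_center and kit_tray below 0.085 m or distance between each of knob1_center, knob4_center, knob5_center and kit_tray below 0.085 m or distance between each of knob2_center, knob3_center, knob4_center and kit_tray below 0.085 m or distance between each of knob2_center, knob3_center, knob5_center and kit_tray below 0.085 m or distance between each of knob2_center, knob4_center, knob5_center and kit_tray below 0.085 m or distance between each of knob3_center, knob4_center, knob5_center and kit_tray below 0.085 m) and height (world z) of scoop below 0.008 m and angle between scoop's own z axis and vertical below 0.1 rad and contact force between the arm and scoop below 0.01 N and linear speed of scoop below 0.02 m/s); the arm keeps its last pose, push and grip.
It fails at once if a knob is touched by the robot instead of the scoop (contact force between the arm and knob0 above 0.3 N or contact force between the arm and knob1 above 0.3 N or contact force between the arm and knob2 above 0.3 N or contact force between the arm and knob3 above 0.3 N or contact force between the arm and knob4 above 0.3 N or contact force between the arm and knob5 above 0.3 N).
It fails at once if a bystander is moved more than 30 mm (distance of any of glue, wax, jar, rasp, mallet, offcut, square from where it was at the start of the episode above 0.03 m).
It also fails if it takes over 67 s, if anything falls off the work surface, if the arm or the gripper's body presses on something with over 40 N, if the wrist force passes 120 N, or if a joint passes its speed limit or range.

### The arm

A 6-joint arm with a two-finger parallel gripper is mounted at the origin on the work surface. World frame = base frame: x ahead of the robot, y to its left, z up, the work surface at z = 0. Lengths are in mm, angles in rad, forces in N, time in s.
With the tool pointing down it reaches from about 275 to 1000 mm from the base axis. Payload 8.4 kg.
Tool frame: the origin (TCP) lies midway between the tips of the shut fingers; the grasp point (between the pads) lies 19 mm behind it; z points along the fingers, y is the direction in which the jaws open and shut (so a half turn about z gives the same grasp; the last joint's range is limited). The gripper opens to 85 mm and grips with 20 to 120 N. Pads are 22 mm wide; open, the fingers measure 114 mm over their backs; the gripper's body (76 mm by 85 mm) begins 54 mm behind the grasp point. The pads swing forward as they close: fully open they stand 13 mm farther back than shut.
Start: joints at [1.117, 0.353, 1.633, -0, 1.155, -0.002], TCP at [272.865, 562.292, 231.281] pointing down, gripper open.
Joint ranges: [-2.63, 2.63], [-0.92, 2.1], [0.06, 2.66], [-1.3, 4.44], [0, 2.69], [-3.02, 3.02]. Speed limits (rad/s): [2.22, 2.22, 2.79, 3.14, 3.14, 3.14].

### API

Orientations are given as [roll, pitch, yaw] about the fixed x, y, z axes, in that order (R = Rz(yaw) Ry(pitch) Rx(roll)).
In Python, from rig import * gives the robot as it stands.
- The arm moves only by the tool play_rows, never from a script. Its argument "moves" is a list of rows, each a list of 3 entries, a list of its own where there are three numbers: the shift along the tool's x, y, z in m, then the turn, a rotation vector about the tool's x, y, z in rad, then the opening in per cent of the stroke, from 0 (shut) to 100 (fully open). In form: [[[x, y, z], [rx, ry, rz], fingers], ...]. A call has 1 to 20 rows; each row shifts and turns the commanded pose from where the row before left it, along the tool's axes as they then stand; what a row does not reach is not made up. A row lasts 1/10 s, in which the tool goes at most 50 mm and 8.59 degrees, less where a joint would pass 70% of its speed; a pose out of reach is approached as far as the arm can. A call is refused whole if a number of a shift passes 0.05 or a number of a turn 0.15, either way. A call with a gripper value outside its range is refused whole. The fingers move at their own pace and stop on an object; "squeeze" is the grip in N (left out, the last holds). Time passes only in rows, so rows that do not move let the fingers close. It gives the time, the measured TCP pose, the force and the opening at its end, in the units of the state.
- sense(): the state, without advancing time (a new reading comes with each control period).
- grab_frame(name): name is "scene" or "top" or "wrist"; returns a dict with "pixels" (420x560x3 uint8, red, green, blue), "intrinsics" (3x3 intrinsics, pixels), "R" (3x3) and "t" (3): a world point X has camera coordinates R X + t. Camera axes: x right, y down, z forward; pixel columns grow to the right and rows downward; lengths in mm; the calibration is good to about 2 mm. A picture is of the moment at which its call begins. There is no depth.
- sign_off(): hands the job in, once; it reports no verdict.
The state is a dict: "clock": time; "qpos": joint angles; "qvel": joint speeds; "joint_efforts": joint torques, N m; "eef_pos": TCP position; "tcp_rot": TCP orientation; "contact_force": force on the tool from outside, world axes, zero at the start; "wrist_torque": the same for the moment, N m; "opening": opening from 0.0 (shut) to 1.0 (fully open).
Only numpy, scipy, OpenCV 4.12 (cv2) and the standard library are available. Lean on these libraries where they do the work, as an engineer would, in place of code of your own. Each camera call takes 0.05 s, during which the arm holds its last target. There are 200 camera calls.

## Working session

There is one attempt and no reset: what is moved stays moved. The work goes in short steps, Python scripts to look and compute and a tool call to move; the robot and the scene stay as the last step left them, time stands still between calls to the robot, and variables do not carry over. Pictures are saved under pics/ and viewed, about 8 in all and at most 12, crops included, and the job is handed in when it is done.

Besides the shell and the picture viewer there is one more tool, called after "Call:" by a JSON object that holds its "op" and its "data". play_rows: Moves the arm, as the interface text tells. Its arguments: {"type":"object","properties":{"moves":{"type":"array"},"squeeze":{"type":"number"}},"required":["moves"]}

```bash
mkdir -p pics; ls
python3 - <<'E'
from rig import *
import cv2,pickle
d={}
for n in ("scene","top"):
    f=grab_frame(n); d[n]=f
    cv2.imwrite(f"pics/{n}0.png",cv2.resize(f["pixels"][:,:,::-1],(800,600),interpolation=cv2.INTER_CUBIC))
    print(n,f["intrinsics"],f["R"],f["t"])
pickle.dump(d,open("f0.pkl","wb"))
s=sense();print(s)
E
```

```text
pics
scene [[386.77824948   0.         284.12577022]
 [  0.         386.77824948 207.88914255]
 [  0.           0.           1.        ]] [[ 0.80582848  0.59214751  0.00133921]
 [ 0.38414788 -0.52104681 -0.76219461]
 [-0.45063385  0.61471258 -0.64734657]] [-463.93786164 -145.0506482  1431.05868956]
top [[491.43619252   0.         281.78721713]
 [  0.         491.43619252 212.95759254]
 [  0.           0.           1.        ]] [[ 0.01171606 -0.99984593  0.0130708 ]
 [-0.98699777 -0.01365915 -0.16015255]
 [ 0.16030641 -0.0110245  -0.98700573]] [  -6.11945041  577.37095913 1343.01538206]
{'clock': 0.1, 'qpos': array([ 1.11660722e+00,  3.53595087e-01,  1.63406848e+00,  1.80970320e-06,
        1.15522235e+00, -2.37048963e-03]), 'qvel': array([-0.00200466, -0.00109656, -0.003799  ,  0.00191076,  0.00085927,
       -0.00090913]), 'joint_efforts': array([-6.65475363e-04, -6.06366706e+01, -3.42814600e+01, -3.37054416e-05,
        4.24388636e-03,  1.08982954e-05]), 'eef_pos': array([272.66575638, 561.89582662, 230.62291963]), 'tcp_rot': array([-3.14029940e+00, -4.72038283e-06,  2.68977330e+00]), 'contact_force': array([-0.44142124, -0.38358442,  0.33826867]), 'wrist_torque': array([ 0.00961312,  0.01452021, -0.00577588]), 'opening': 1.0011627058763077}
```

View pics/scene0.png

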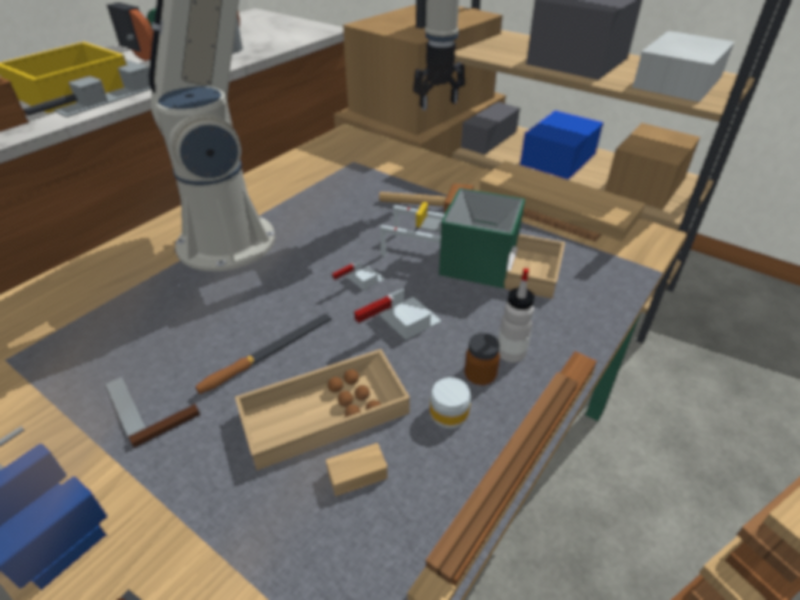

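View pics/top0.png

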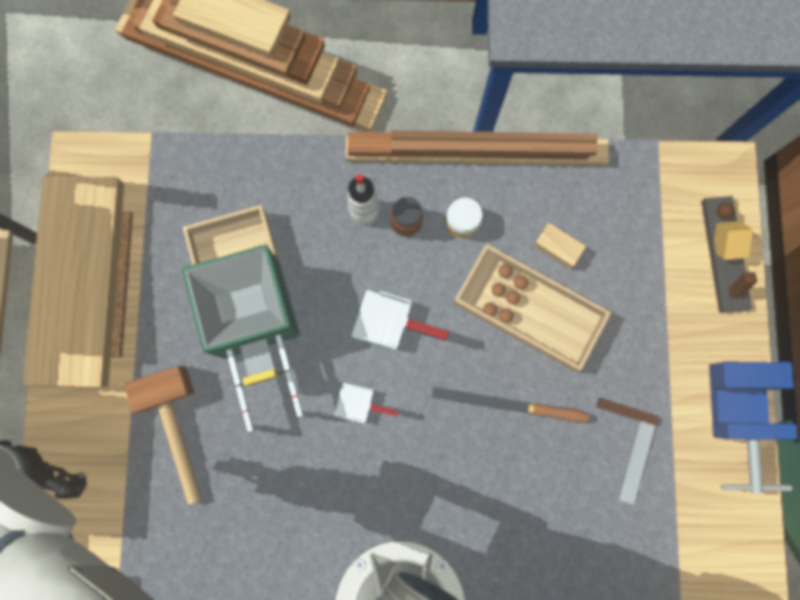

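The top view shows the large scoop at (385,320) with its handle at (428,330), the bin's rim corners at (487,246), (611,314), (583,369) and (456,300), and the knobs at its left end. The feeder is at (240,300) with its yellow handle at (258,377). Next I'll turn these into positions.

```bash
cat > h.py <<'E'
import numpy as np,cv2,pickle
def ray(f,uv):
    R,t=np.array(f["R"]),np.array(f["t"]);d=R.T@np.linalg.inv(f["intrinsics"])@np.array([uv[0],uv[1],1.]);return -R.T@t,d
def onz(f,uv,z):
    c,d=ray(f,uv);return c+d*(z-c[2])/d[2]
def proj(f,X):
    p=f["intrinsics"]@(np.array(f["R"])@np.array(X,float)+f["t"]);return p[:2]/p[2]
def blobs(f,lo,hi,amin=8,roi=None):
    hsv=cv2.cvtColor(f["pixels"],cv2.COLOR_RGB2HSV)
    lo,hi=np.array(lo),np.array(hi)
    if lo[0]>hi[0]: m=cv2.inRange(hsv,lo,np.array([180,hi[1],hi[2]]))|cv2.inRange(hsv,np.array([0,lo[1],lo[2]]),hi)
    else: m=cv2.inRange(hsv,lo,hi)
    if roi:
        k=np.zeros_like(m);k[roi[1]:roi[3],roi[0]:roi[2]]=255;m&=k
    cs,_=cv2.findContours(m,cv2.RETR_EXTERNAL,cv2.CHAIN_APPROX_NONE)
    return sorted([c for c in cs if cv2.contourArea(c)>=amin],key=cv2.contourArea,reverse=True)
E
python3 - <<'E'
from h import *
f=pickle.load(open("f0.pkl","rb"))["top"]
for nm,lo,hi in(("red",(170,120,60),(6,255,255)),("yel",(22,130,100),(34,255,255)),("green",(60,60,20),(90,255,255))):
    for c in blobs(f,lo,hi,4)[:5]:
        r=cv2.minAreaRect(c);print(nm,cv2.contourArea(c),np.round(r[0],1),np.round(r[1],1),round(r[2]),[np.round(onz(f,p,{"red":86,"yel":126,"green":150}[nm])[:2],0) for p in cv2.boxPoints(r)])
s=1/1.42857
P=lambda u,v,z:np.round(onz(f,(u*s-.0,v*s),z)[:2])
print("bin",[P(*p,45) for p in((487,246),(611,314),(583,369),(456,300))])
print("feeder",[P(*p,150) for p in((183,268),(268,246),(296,336),(208,354))])
print("pan",[P(*p,20) for p in((368,291),(412,302),(400,349),(354,334))])
print("rails",[P(*p,86) for p in((250,430),(299,415),(243,409),(295,394))])
for k in((505,270),(521,282),(499,290),(512,298),(490,309),(506,316)):print("knob",P(*k,21))
for n,p,z in(("glue",(361,185),212),("jar",(407,210),85),("wax",(464,213),60),("offcut",(561,245),35),("raspL",(433,392),10),("raspR",(592,416),20)):print(n,P(*p,z))
E
```

```text
red 106.5 [298.9 230.4] [27.8  4.7] 18 [array([529.,  -7.]), array([541., -11.]), array([518., -84.]), array([505., -80.])]
red 28.0 [268.4 286.7] [17.2  2.7] 14 [array([372.,  58.]), array([379.,  57.]), array([368.,  12.]), array([361.,  13.])]
red 14.0 [251. 125.] [4. 4.] 90 [array([827.,  97.]), array([828.,  86.]), array([816.,  86.]), array([816.,  97.])]
yel 53.5 [181.6 263.9] [ 3.4 21.6] 74 [array([422., 290.]), array([438., 237.]), array([430., 234.]), array([414., 288.])]
green 593.5 [552.5 345. ] [72. 13.] 90 [array([ 322., -675.]), array([ 322., -708.]), array([ 146., -694.]), array([ 145., -661.])]
green 362.5 [184.3 221.2] [49.3 83.9] 32 [array([475., 363.]), array([665., 259.]), array([597., 146.]), array([410., 253.])]
bin [array([ 699., -167.]), array([ 564., -413.]), array([ 454., -354.]), array([ 588., -105.])]
feeder [array([622., 407.]), array([666., 253.]), array([500., 195.]), array([465., 352.])]
pan [array([608.,  71.]), array([587., -18.]), array([491.,   5.]), array([520.,  97.])]
rails [array([330., 283.]), array([358., 193.]), array([368., 298.]), array([397., 202.])]
knob [ 655. -207.]
knob [ 631. -239.]
knob [ 613. -194.]
knob [ 597. -220.]
knob [ 574. -176.]
knob [ 560. -208.]
glue [766.  80.]
jar [759.  -5.]
wax [ 762. -120.]
offcut [ 706. -319.]
raspL [407. -62.]
raspR [ 363. -376.]
```

```bash
cat >> h.py <<'E'
from scipy.spatial.transform import Rotation as Ro
from scipy.linalg import logm,expm
def rs(yaw,pit): return Ro.from_euler('z',yaw)*Ro.from_euler('y',-pit)   # scoop rotation, nose up pit
def tcp_from_scoop(pos,yaw,pit,off=(-45,0,55)):
    r=rs(yaw,pit);return np.array(pos)+r.apply(off)
def rows(s,goal,yaw,pit,n=None,vmax=30):
    T0=np.eye(4);T0[:3,:3]=Ro.from_euler('xyz',s["tcp_rot"]).as_matrix();T0[:3,3]=s["eef_pos"]
    T1=np.eye(4);T1[:3,:3]=(rs(yaw,pit)*Ro.from_euler('x',np.pi)).as_matrix();T1[:3,3]=goal
    Tr=np.linalg.inv(T0)@T1;L=np.real(logm(Tr))
    w=np.array([L[2,1],L[0,2],L[1,0]])
    n=n or int(max(np.ceil(np.linalg.norm(w)/.13),np.ceil(np.linalg.norm(L[:3,3])/vmax),1))
    D=np.real(expm(L/n));print("n",n,"shift m",np.round(D[:3,3]/1000,4).tolist(),"turn",np.round(Ro.from_matrix(D[:3,:3]).as_rotvec(),4).tolist());return T1
E
python3 - <<'E'
from h import *
from rig import *
rows(sense(),(523,-46,230),1.28,0)
E
```

```text
n 24 shift m [-0.0298, -0.0016, 0.0] turn [-0.0, 0.0, 0.0587]
```

Call:
{"op": "play_rows", "data": {"moves": [[[-0.0358,-0.0019,0],[0,0,0.0704],100],[[-0.0358,-0.0019,0],[0,0,0.0704],100],[[-0.0358,-0.0019,0],[0,0,0.0704],100],[[-0.0358,-0.0019,0],[0,0,0.0704],100],[[-0.0358,-0.0019,0],[0,0,0.0704],100],[[-0.0358,-0.0019,0],[0,0,0.0704],100],[[-0.0358,-0.0019,0],[0,0,0.0704],100],[[-0.0358,-0.0019,0],[0,0,0.0704],100],[[-0.0358,-0.0019,0],[0,0,0.0704],100],[[-0.0358,-0.0019,0],[0,0,0.0704],100],[[-0.0358,-0.0019,0],[0,0,0.0704],100],[[-0.0358,-0.0019,0],[0,0,0.0704],100],[[-0.0358,-0.0019,0],[0,0,0.0704],100],[[-0.0358,-0.0019,0],[0,0,0.0704],100],[[-0.0358,-0.0019,0],[0,0,0.0704],100],[[-0.0358,-0.0019,0],[0,0,0.0704],100],[[-0.0358,-0.0019,0],[0,0,0.0704],100],[[-0.0358,-0.0019,0],[0,0,0.0704],100],[[-0.0358,-0.0019,0],[0,0,0.0704],100],[[-0.0358,-0.0019,0],[0,0,0.0704],100]]}}

```text
clock: 2.1
eef_pos: [527.5, -47.2, 231.0]
tcp_rot: [-3.141, 0.0, 1.279]
contact_force: [-0.1, 0.4, 0.9]
opening: 0.999
```

Run:
```python
from h import *
from rig import *
f=grab_frame("wrist");pickle.dump(f,open("w1.pkl","wb"));s=sense();print(s["eef_pos"],s["tcp_rot"],s["qpos"],s["clock"])
cv2.imwrite("pics/w1.png",f["pixels"][:,:,::-1])
print(-f["R"].T@f["t"],f["R"],f["intrinsics"][0])
for c in blobs(f,(170,120,50),(6,255,255),100)[:3]:
    r=cv2.minAreaRect(c);b=cv2.boxPoints(r);print(cv2.contourArea(c),r,[np.round(onz(f,p,86)[:2],1) for p in b])
    print(onz(f,r[0],86))
```

```text
[525.79782483 -51.05430591 230.88228986] [-3.14054874e+00  2.91881178e-03  1.27400260e+00] [-0.09791239  0.20400207  1.83853496 -0.00297814  1.10065743  0.20023412] 2.15
[549.57298199  23.34219302 374.04207808] [[ 9.57922847e-01 -2.87025471e-01 -4.45748626e-04]
 [-2.74846106e-01 -9.17720648e-01  2.86789871e-01]
 [-8.27250705e-02 -2.74600058e-01 -9.57993409e-01]] [338.32139154   0.         277.57161576]
1659.5 ((274.5, 187.0), (90.0, 19.0), 90.0) [array([530.7,  -2.4]), array([546.,  -7.]), array([523.2, -84.6]), array([506.6, -79.6])]
[527.08826062 -41.89738514  86.        ]
990.0 ((94.59998321533203, 144.6999969482422), (60.415138244628906, 18.439090728759766), 77.47119140625) [array([389.9,  60.9]), array([405.5,  59.5]), array([395. ,  11.4]), array([378.6,  12.6])]
[392.36988048  36.67947746  86.        ]
```

View pics/w1.png

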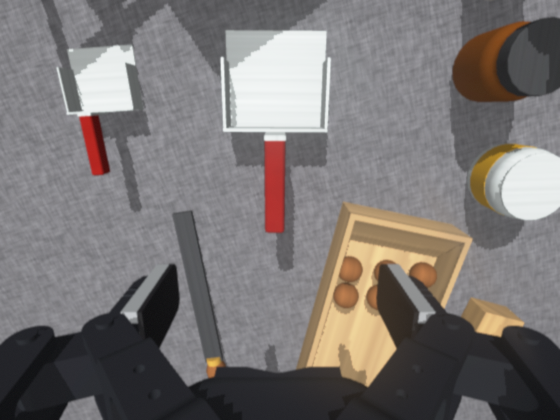

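The wrist view shows the scoop lined up with the tool: its nose corners are at (226,31) and (326,31), the top of its back wall runs from (222,131) to (328,131), and its handle is at (274,187). The bin's far rim corners are at (347,204) and (471,238).

Run:
```python
from h import *
from rig import *
f=pickle.load(open("w1.pkl","rb"))
a,b=onz(f,(226,31),2.5),onz(f,(326,31),2.5);print("nose",a,b,(a+b)/2)
a,b=onz(f,(222,131),42),onz(f,(328,131),42);print("back",a,b,(a+b)/2)
a,b=onz(f,(347,204),45),onz(f,(471,238),45);print("bin end",a,b,(a+b)/2)
rows(sense(),(527,-43,56),1.275,0,10)
```

```text
nose [520.47829187 105.19036167   2.5       ] [615.5675567   76.68975374   2.5       ] [568.02292429  90.94005771   2.5       ]
back [491.32375102  15.48499567  42.        ] [588.88119509 -13.74299158  42.        ] [540.10247306   0.87100204  42.        ]
bin end [589.14846071 -89.19302092  45.        ] [ 704.68211601 -162.42759483   45.        ] [ 646.91528836 -125.81030788   45.        ]
n 10 shift m [0.0008, -0.0001, 0.0175] turn [-0.0001, 0.0003, -0.0001]
```

Call:
{"op": "play_rows", "data": {"moves": [[[0.0008,0,0.0175],[0,0,0],100],[[0.0008,0,0.0175],[0,0,0],100],[[0.0008,0,0.0175],[0,0,0],100],[[0.0008,0,0.0175],[0,0,0],100],[[0.0008,0,0.0175],[0,0,0],100],[[0.0008,0,0.0175],[0,0,0],100],[[0.0008,0,0.0175],[0,0,0],100],[[0.0008,0,0.0175],[0,0,0],100],[[0.0008,0,0.0175],[0,0,0],100],[[0.0008,0,0.0175],[0,0,0],100],[[0,0,0],[0,0,0],0],[[0,0,0],[0,0,0],0],[[0,0,0],[0,0,0],0],[[0,0,0],[0,0,0],0],[[0,0,0],[0,0,0],0],[[0,0,0],[0,0,0],0],[[0,0,0],[0,0,0],0],[[0,0,0],[0,0,0],0]], "squeeze": 100}}

```text
clock: 3.95
eef_pos: [530.7, -38.1, 57.2]
tcp_rot: [3.14, -0.0, 1.282]
contact_force: [-1.6, 0.9, 7.0]
opening: 0.192
```

Run:
```python
from h import *
from rig import *
s=sense();print(s)
```

```text
{'clock': 3.95, 'qpos': array([-7.45537749e-02,  4.45485177e-01,  1.96406332e+00,  2.13964773e-04,
        7.30739889e-01,  2.14463522e-01]), 'qvel': array([-0.00050118,  0.00233213,  0.00135841, -0.00101214, -0.00016284,
        0.00015912]), 'joint_efforts': array([ 1.23250045e-02, -5.25971496e+01, -2.19824302e+01, -1.76089131e-01,
       -4.15622871e-01, -2.03245820e-02]), 'eef_pos': array([530.74914954, -38.08957448,  57.18868824]), 'tcp_rot': array([ 3.14034872e+00, -4.17311033e-04,  1.28162005e+00]), 'contact_force': array([-1.56669459,  0.90535086,  7.00408559]), 'wrist_torque': array([0.24077581, 0.23866171, 0.01250914]), 'opening': 0.19212903104460924}
```

Call:
{"op": "play_rows", "data": {"moves": [[[0,0,-0.01],[0,0,0],0],[[0,0,-0.03],[0,0,0],0],[[0,0,-0.04],[0,0,0],0],[[0,0,-0.04],[0,0,0],0],[[0,0,-0.04],[0,0,0],0],[[0,0,-0.04],[0,0,0],0],[[0,0,-0.04],[0,0,0],0],[[0,0,-0.02],[0,0,0],0],[[0,0,-0.003],[0,0,0],0],[[0,0,0],[0,0,0],0],[[0,0,0],[0,0,0],0]]}}

```text
clock: 5.05
eef_pos: [529.2, -38.0, 317.7]
tcp_rot: [-3.139, 0.001, 1.282]
contact_force: [0.5, -0.1, -2.5]
opening: 0.193
```

Run:
```python
from h import *
from rig import *
s=sense();print(s["eef_pos"],s["tcp_rot"],s["contact_force"],s["wrist_torque"])
rows(s,(423,-228,320),1.065,0,12)
```

```text
[529.21861665 -38.03830355 317.71711179] [-3.13911065e+00  6.13131946e-04  1.28179454e+00] [ 0.45596742 -0.09267938 -2.48194654] [-0.07152245  0.03978968 -0.00044187]
n 12 shift m [-0.018, -0.0022, -0.0002] turn [-0.0002, 0.0001, 0.0181]
```

Call:
{"op": "play_rows", "data": {"moves": [[[-0.018,-0.0022,0],[0,0,0.018],0],[[-0.018,-0.0022,0],[0,0,0.018],0],[[-0.018,-0.0022,0],[0,0,0.018],0],[[-0.018,-0.0022,0],[0,0,0.018],0],[[-0.018,-0.0022,0],[0,0,0.018],0],[[-0.018,-0.0022,0],[0,0,0.018],0],[[-0.018,-0.0022,0],[0,0,0.018],0],[[-0.018,-0.0022,0],[0,0,0.018],0],[[-0.018,-0.0022,0],[0,0,0.018],0],[[-0.018,-0.0022,0],[0,0,0.018],0],[[-0.018,-0.0022,0],[0,0,0.018],0],[[-0.018,-0.0022,0],[0,0,0.018],0],[[0,0,0],[0,0,0],0],[[0,0,0],[0,0,0],0],[[0,0,0],[0,0,0],0]]}}

```text
clock: 6.55
eef_pos: [424.3, -227.1, 318.6]
tcp_rot: [-3.14, -0.0, 1.066]
contact_force: [0.1, 0.4, -1.6]
opening: 0.193
```

Run:
```python
from h import *
from rig import *
f=grab_frame("wrist");pickle.dump(f,open("w2.pkl","wb"));s=sense();pickle.dump(s,open("s2.pkl","wb"));print(s["eef_pos"],s["tcp_rot"],s["clock"])
cv2.imwrite("pics/w2.png",cv2.resize(f["pixels"][:,:,::-1],(800,600),interpolation=cv2.INTER_CUBIC))
```

```text
[ 424.45989864 -227.05377513  318.77971233] [-3.14071897e+00 -2.67847353e-04  1.06657213e+00] 6.6
```

View pics/w2.png

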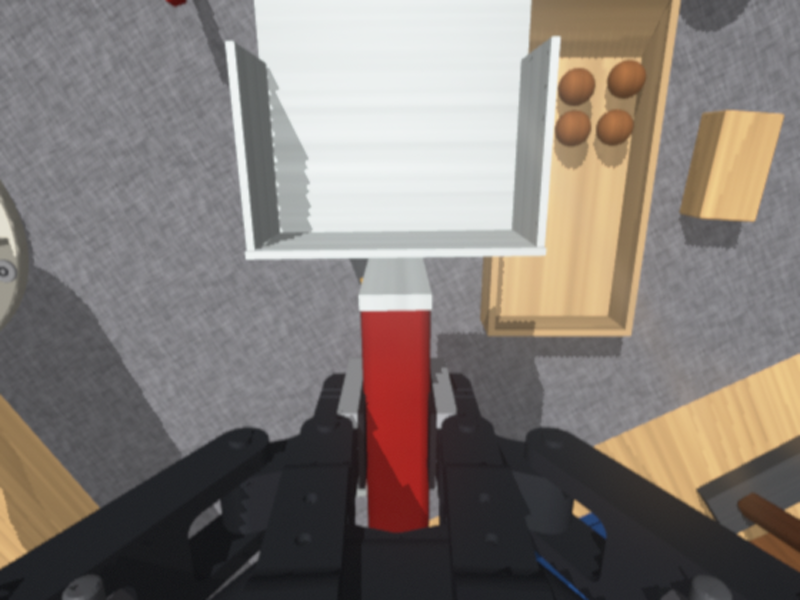

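The loaded-arm view shows the scoop held straight, with its back wall's top corners at (247,256) and (545,252). The bin's near rim corners are at (484,333) and (632,333), its right rim edge runs up to (678,0), and at least four knobs are in sight.

Run:
```python
from h import *
f=pickle.load(open("w2.pkl","rb"));s=pickle.load(open("s2.pkl","rb"));k=1/1.42857
yaw=s["tcp_rot"][2]
for off in((-39,0,57),(-42,0,57),(-39,0,55)):
    o=s["eef_pos"]-rs(yaw,0).apply(off)
    print(off,[np.round(proj(f,o+rs(yaw,0).apply(p))/k).tolist() for p in((0,50,42),(0,-50,42),(66,50,40),(66,-50,40),(-2,9,86),(-2,-9,86),(0,47.5,2.5))])
P=lambda u,v,z=45:onz(f,(u*k,v*k),z)[:2]
a,b,c=P(632,334),P(678,0),P(484,334)
print(a,b,c,np.degrees(np.arctan2(*(b-a)[::-1])),np.linalg.norm(a-c),np.degrees(np.arctan2(*(a-c)[::-1]))+90)
for p in((577,86),(627,79),(573,128),(615,127)):print(P(*p,21))
```

```text
(-39, 0, 57) [[245.0, 259.0], [545.0, 259.0], [227.0, 41.0], [563.0, 41.0], [358.0, 305.0], [431.0, 305.0], [280.0, 238.0]]
(-42, 0, 57) [[244.0, 250.0], [546.0, 250.0], [226.0, 30.0], [564.0, 30.0], [358.0, 294.0], [431.0, 294.0], [280.0, 231.0]]
(-39, 0, 55) [[243.0, 260.0], [547.0, 260.0], [225.0, 39.0], [565.0, 40.0], [357.0, 308.0], [431.0, 308.0], [279.0, 239.0]]
[ 571.79676046 -409.67665921] [ 700.43166145 -170.17624839] [ 452.32363074 -343.92299857] 61.75989746429155 136.37218416916986 61.17321469929567
[ 618.23392265 -190.72362493]
[ 657.07398799 -205.93537518]
[ 602.18411491 -220.11930386]
[ 634.18614737 -236.82758689]
```

```bash
cat >> h.py <<'E'
OFF=np.array([-39.5,0,57.]);BO=np.array([572,-268.]);BY=1.073
def bin_tcp(nx,nz,pit,ny=0):  # scoop nose at bin (nx,ny), height nz, nose-up pit
    d=np.array([np.cos(BY),np.sin(BY)]);l=np.array([-d[1],d[0]])
    n=np.r_[BO+d*nx+l*ny,nz];return n+rs(BY,pit).apply(OFF-[95,0,0])
E
python3 - <<'E'
from h import *
from rig import *
s=sense()
g=bin_tcp(-13,130,0);print(g);rows(s,g,1.063,0,10)
s["eef_pos"]=g;rows(s,bin_tcp(-13,9,0),1.063,0,8)
E
```

```text
[ 501.57015554 -397.59894679  187.        ]
n 10 shift m [-0.0112, 0.015, 0.0132] turn [-0.0001, -0.0, 0.0004]
n 8 shift m [-0.0, 0.0, 0.0151] turn [-0.0001, -0.0, 0.0004]
```

Call:
{"op": "play_rows", "data": {"moves": [[[-0.0112,0.015,0.0132],[0,0,0],0],[[-0.0112,0.015,0.0132],[0,0,0],0],[[-0.0112,0.015,0.0132],[0,0,0],0],[[-0.0112,0.015,0.0132],[0,0,0],0],[[-0.0112,0.015,0.0132],[0,0,0],0],[[-0.0112,0.015,0.0132],[0,0,0],0],[[-0.0112,0.015,0.0132],[0,0,0],0],[[-0.0112,0.015,0.0132],[0,0,0],0],[[-0.0112,0.015,0.0132],[0,0,0],0],[[-0.0112,0.015,0.0132],[0,0,0],0],[[0,0,0],[0,0,0],0],[[0,0,0],[0,0,0],0],[[0,0,0],[0,0,0],0]]}}

```text
clock: 7.9
eef_pos: [501.5, -397.4, 187.8]
tcp_rot: [3.142, -0.0, 1.066]
contact_force: [-1.3, 0.0, -1.1]
opening: 0.195
```

Run:
```python
from h import *
from rig import *
f=grab_frame("wrist");pickle.dump(f,open("w3.pkl","wb"));t=grab_frame("top");pickle.dump(t,open("t3.pkl","wb"))
s=sense();pickle.dump(s,open("s3.pkl","wb"));print(s["eef_pos"],s["tcp_rot"],s["contact_force"])
g=bin_tcp(-13,9,0);rows(s,g,1.063,0,10)
im=cv2.resize(f["pixels"][:,:,::-1],(800,600),interpolation=cv2.INTER_CUBIC)
cv2.imwrite("pics/w3.png",im)
```

```text
[ 501.5155428  -397.64534512  188.10099104] [3.14079049e+00 3.78067715e-05 1.06640180e+00] [ 0.43958048 -0.0705137  -1.27953953]
n 10 shift m [0.0, -0.0, 0.0122] turn [0.0001, 0.0, 0.0003]
```

View pics/w3.png

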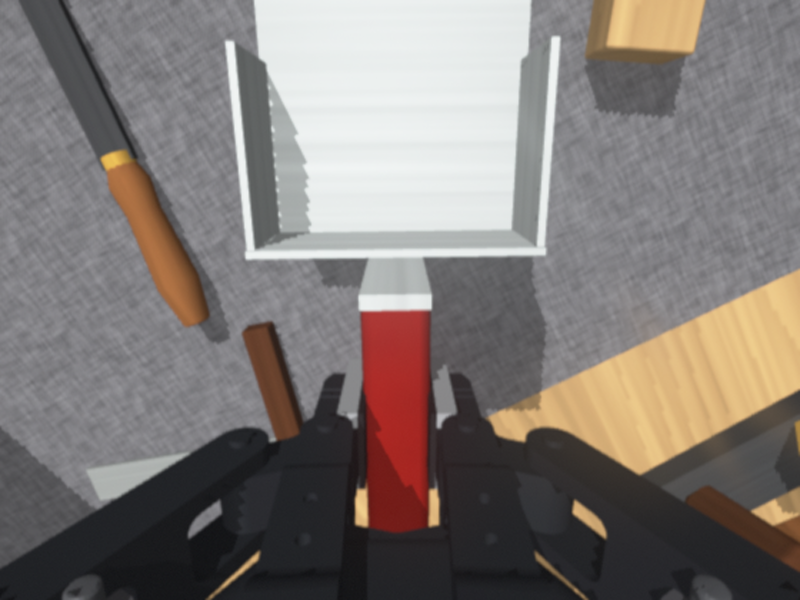

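The scoop hides the bin from the wrist camera here. I'll go down to just above the rim and check from there.

Call:
{"op": "play_rows", "data": {"moves": [[[0,0,0.02],[0,0,0],0],[[0,0,0.02],[0,0,0],0],[[0,0,0.02],[0,0,0],0],[[0,0,0.015],[0,0,0],0],[[0,0,0],[0,0,0],0],[[0,0,0],[0,0,0],0]]}}

```text
clock: 8.6
eef_pos: [501.6, -398.3, 112.8]
tcp_rot: [3.141, 0.0, 1.066]
contact_force: [1.0, -0.2, -1.6]
opening: 0.192
```

Run:
```python
from h import *
from rig import *
f=grab_frame("wrist");pickle.dump(f,open("w4.pkl","wb"))
s=sense();pickle.dump(s,open("s4.pkl","wb"));print(s["eef_pos"],s["tcp_rot"],s["contact_force"])
im=cv2.resize(f["pixels"][:,:,::-1],(800,600),interpolation=cv2.INTER_CUBIC)
d=np.array([np.cos(BY),np.sin(BY)]);l=np.array([-d[1],d[0]])
for p in((-126,66),(-126,-66),(114,66),(114,-66)):
    print(p,proj(f,np.r_[BO+d*p[0]+l*p[1],45])*1.42857)
cv2.imwrite("pics/w4.png",im)
```

```text
[ 501.87853824 -398.58339303  113.3082167 ] [3.14026153e+00 2.10642415e-04 1.06587315e+00] [-1.6054471  -0.17757838 -1.25969224]
(-126, 66) [247.04951714 271.25646914]
(-126, -66) [541.2074923  269.46280312]
(114, 66) [ 172.71966724 -489.34798615]
(114, -66) [ 603.5972512  -493.17267059]
```

View pics/w4.png

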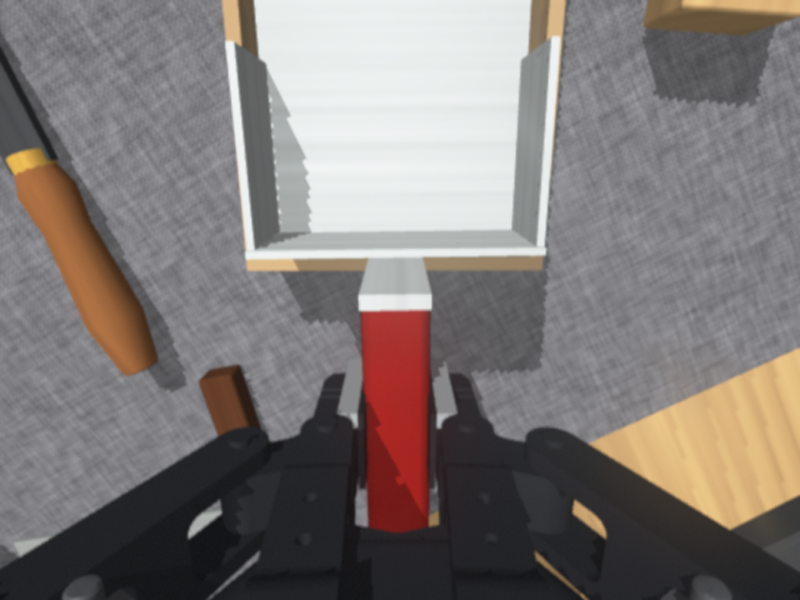

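The bin's corners are at (247,271) and (543,270), within 2 px of the prediction, and the scoop is centred over the bin. I'll go down now.

Call:
{"op": "play_rows", "data": {"moves": [[[0,0,0.015],[0,0,0],0],[[0,0,0.015],[0,0,0],0],[[0,0,0.01],[0,0,0],0],[[0,0,0.006],[0,0,0],0],[[0,0,0.002],[0,0,0],0],[[0,0,0],[0,0,0],0],[[0,0,0],[0,0,0],0]]}}

```text
clock: 9.35
eef_pos: [501.7, -398.5, 64.5]
tcp_rot: [3.141, 0.0, 1.066]
contact_force: [-0.6, 0.0, -1.1]
opening: 0.191
```

Run:
```python
from h import *
from rig import *
s=sense();print(s["eef_pos"],s["tcp_rot"],s["contact_force"],s["wrist_torque"])
s["tcp_rot"]=np.array([np.pi,0,1.066])
rows(s,bin_tcp(112,7.5,0),1.066,0,13)
```

```text
[ 501.66445673 -398.4826709    64.52198045] [3.14081623e+00 5.21225291e-05 1.06569509e+00] [-0.59994006  0.04240806 -1.1377323 ] [-0.10449859 -0.01794993 -0.04335458]
n 13 shift m [0.0097, -0.0001, 0.0] turn [0.0, -0.0, 0.0]
```

Call:
{"op": "play_rows", "data": {"moves": [[[0.0097,-0.0001,0.001],[0,0,0],0],[[0.0097,-0.0001,0],[0,0,0],0],[[0.0097,-0.0001,0],[0,0,0],0],[[0.0097,-0.0001,0],[0,0,0],0],[[0.0097,-0.0001,0],[0,0,0],0],[[0.0097,-0.0001,0],[0,0,0],0],[[0.0097,-0.0001,0],[0,0,0],0],[[0.0097,-0.0001,0],[0,0,0],0],[[0.0097,-0.0001,0],[0,0,0],0],[[0.0097,-0.0001,0],[0,0,0],0],[[0.0097,-0.0001,0],[0,0,0],0],[[0.0097,-0.0001,0],[0,0,0],0],[[0.005,0,0],[0,0,0],0],[[0,0,0],[0,0,0],0],[[0,0,0],[0,0,0],0]]}}

```text
clock: 10.85
eef_pos: [559.3, -291.0, 63.2]
tcp_rot: [-3.142, -0.001, 1.066]
contact_force: [1.8, 1.9, 1.7]
opening: 0.19
```

Run:
```python
from h import *
from rig import *
f=grab_frame("wrist");pickle.dump(f,open("w5.pkl","wb"))
s=sense();print(s["eef_pos"],s["tcp_rot"],s["contact_force"],s["wrist_torque"])
cv2.imwrite("pics/w5.png",f["pixels"][:,:,::-1])
s["tcp_rot"]=np.array([np.pi,0,1.066])
y=1.066
W=[(112,6.8,0),(117,12,.0),(124,19.5,.05),(132,28,.12),(140,37,.20),(145,47,.28),(143,60,.32),(140,75,.35),(138,110,.37),(138,150,.37),(138,200,.37)]
for w in W:
    g=bin_tcp(*w);print(w);rows(s,g,y,w[2],1)
    s["eef_pos"]=g;s["tcp_rot"]=(rs(y,w[2])*Ro.from_euler('x',np.pi)).as_euler('xyz')
```

```text
[ 559.17990868 -291.15361047   63.2497085 ] [-3.14155763e+00 -5.92915428e-04  1.06560258e+00] [1.65087969 2.30569326 1.30419682] [ 0.40556565 -0.23620725  0.00451868]
(112, 6.8, 0)
n 1 shift m [0.004, 0.0002, -0.0006] turn [0.0, -0.0, 0.0]
(117, 12, 0.0)
n 1 shift m [0.005, -0.0, -0.0052] turn [0.0, -0.0, 0.0]
(124, 19.5, 0.05)
n 1 shift m [0.0043, -0.0, -0.0007] turn [0.0, 0.05, 0.0]
(132, 28, 0.12)
n 1 shift m [0.0048, -0.0, 0.0015] turn [0.0, 0.07, -0.0]
(140, 37, 0.2)
n 1 shift m [0.0049, -0.0, 0.003] turn [-0.0, 0.08, 0.0]
(145, 47, 0.28)
n 1 shift m [0.0028, -0.0, 0.0021] turn [0.0, 0.08, 0.0]
(143, 60, 0.32)
n 1 shift m [-0.0005, 0.0, -0.0076] turn [-0.0, 0.04, -0.0]
(140, 75, 0.35)
n 1 shift m [0.0002, 0.0, -0.0111] turn [-0.0, 0.03, 0.0]
(138, 110, 0.37)
n 1 shift m [0.009, 0.0, -0.0309] turn [0.0, 0.02, -0.0]
(138, 150, 0.37)
n 1 shift m [0.0145, -0.0, -0.0373] turn [0.0, -0.0, -0.0]
(138, 200, 0.37)
n 1 shift m [0.0181, -0.0, -0.0466] turn [0.0, -0.0, -0.0]
```

View pics/w5.png

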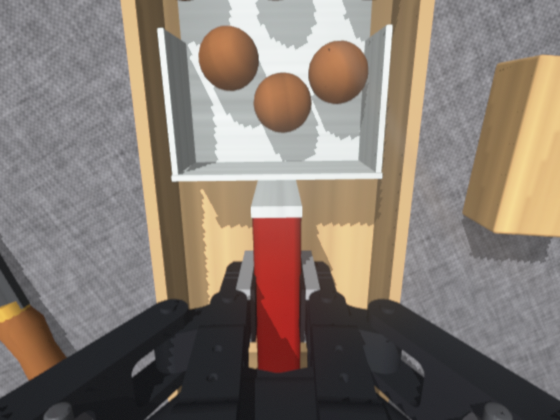

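The wrist view shows three knobs fully in the pan at (228,58), (338,72) and (282,102), with the rest at the nose. Next comes the move up the slope, tilting the nose up.

Call:
{"op": "play_rows", "data": {"moves": [[[0.004,0.0002,-0.0006],[0,0,0],0],[[0.0025,0,-0.0026],[0,0,0],0],[[0.0025,0,-0.0026],[0,0,0],0],[[0.0022,0,-0.0004],[0,0.025,0],0],[[0.0022,0,-0.0004],[0,0.025,0],0],[[0.0024,0,0.0007],[0,0.035,0],0],[[0.0024,0,0.0007],[0,0.035,0],0],[[0.0025,0,0.0015],[0,0.04,0],0],[[0.0025,0,0.0015],[0,0.04,0],0],[[0.0014,0,0.001],[0,0.04,0],0],[[0.0014,0,0.001],[0,0.04,0],0],[[-0.0002,0,-0.0038],[0,0.02,0],0],[[-0.0002,0,-0.0038],[0,0.02,0],0],[[0.0001,0,-0.0055],[0,0.015,0],0],[[0.0001,0,-0.0055],[0,0.015,0],0],[[0,0,0],[0,0,0],0],[[0,0,0],[0,0,0],0]]}}

```text
clock: 12.6
eef_pos: [569.4, -273.4, 83.2]
tcp_rot: [3.141, -0.35, 1.066]
contact_force: [-0.2, 0.4, -2.6]
opening: 0.192
```

Run:
```python
from h import *
from rig import *
f=grab_frame("wrist");pickle.dump(f,open("w6.pkl","wb"))
s=sense();print(s["eef_pos"],s["tcp_rot"],s["qpos"],s["contact_force"],s["wrist_torque"])
print(bin_tcp(140,75,.35))
cs=blobs(f,(3,90,40),(14,230,220),300,(150,0,400,180));print([(np.round(cv2.minEnclosingCircle(c)[0]),cv2.contourArea(c)) for c in cs])
cv2.imwrite("pics/w6.png",f["pixels"][:,:,::-1])
```

```text
[ 569.30005479 -273.1921826    82.98601786] [ 3.14151202 -0.34971987  1.06586447] [-0.63527681  0.56158129  1.72918926  0.43265326  0.94464416 -0.40292841] [-0.28202839  0.33864121 -1.85657673] [-0.33529476  0.18683215 -0.03809143]
[ 569.18719679 -273.17587872   82.42448953]
[(array([216., 107.]), 5002.5), (array([309., 138.]), 4607.5), (array([338.,  37.]), 2916.0), (array([278.,  77.]), 2626.0)]
```

View pics/w6.png

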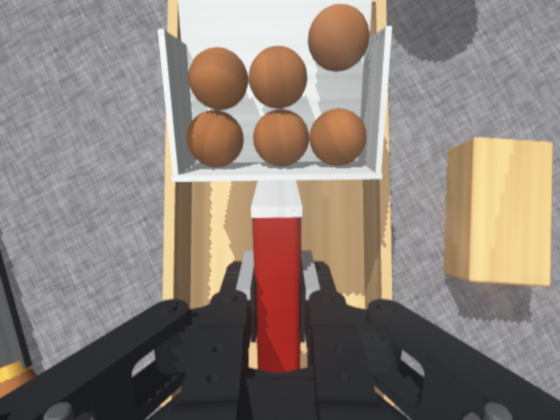

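All six knobs are in the pan. I'll lift, then carry them nose-up to the feeder.

Call:
{"op": "play_rows", "data": {"moves": [[[0.0045,0,-0.0117],[0,0,0],0],[[0.009,0,-0.0233],[0,0,0],0],[[0.0145,0,-0.0373],[0,0,0],0],[[0.0145,0,-0.0373],[0,0,0],0],[[0.0145,0,-0.0373],[0,0,0],0],[[0.0109,0,-0.028],[0,0,0],0],[[0.0055,0,-0.014],[0,0,0],0],[[0.0018,0,-0.0047],[0,0,0],0],[[0,0,0],[0,0,0],0],[[0,0,0],[0,0,0],0],[[0,0,0],[0,0,0],0]]}}

```text
clock: 13.75
eef_pos: [570.7, -269.1, 288.7]
tcp_rot: [-3.138, -0.35, 1.065]
contact_force: [-0.1, -0.1, -2.8]
opening: 0.192
```

```bash
cat >> h.py <<'E'
FO=np.array([568,303.]);FY=.283;SY=FY+np.pi/2
def fw(x,y,z=0): return np.r_[FO[0]+x*np.cos(FY)-y*np.sin(FY),FO[1]+x*np.sin(FY)+y*np.cos(FY),z]
def pour_tcp(nx,ny,nz,pit): return fw(nx,ny,nz)+rs(SY,pit).apply(OFF-[95,0,0])
E
python3 - <<'E'
from h import *
from rig import *
s=sense();print(s["eef_pos"],s["tcp_rot"])
g=pour_tcp(0,-30,270,.35);print(g);rows(s,g,SY-.01,.35,17)
E
```

```text
[ 570.72272133 -269.10485477  288.66129677] [-3.13841352 -0.3502173   1.06470944]
[617.11532041 134.10577112 277.42448953]
n 17 shift m [0.0228, -0.0006, 0.009] turn [0.0155, -0.0001, -0.043]
```

Call:
{"op": "play_rows", "data": {"moves": [[[0.0057,-0.0001,0.0023],[0.0039,0,-0.0107],0],[[0.0114,-0.0003,0.0045],[0.0078,0,-0.0215],0],[[0.0171,-0.0005,0.0068],[0.0116,0,-0.0322],0],[[0.0228,-0.0006,0.009],[0.0155,0,-0.043],0],[[0.0228,-0.0006,0.009],[0.0155,0,-0.043],0],[[0.0228,-0.0006,0.009],[0.0155,0,-0.043],0],[[0.0228,-0.0006,0.009],[0.0155,0,-0.043],0],[[0.0228,-0.0006,0.009],[0.0155,0,-0.043],0],[[0.0228,-0.0006,0.009],[0.0155,0,-0.043],0],[[0.0228,-0.0006,0.009],[0.0155,0,-0.043],0],[[0.0228,-0.0006,0.009],[0.0155,0,-0.043],0],[[0.0228,-0.0006,0.009],[0.0155,0,-0.043],0],[[0.0228,-0.0006,0.009],[0.0155,0,-0.043],0],[[0.0228,-0.0006,0.009],[0.0155,0,-0.043],0],[[0.0228,-0.0006,0.009],[0.0155,0,-0.043],0],[[0.0228,-0.0006,0.009],[0.0155,0,-0.043],0],[[0.0228,-0.0006,0.009],[0.0155,0,-0.043],0],[[0.0171,-0.0005,0.0068],[0.0116,0,-0.0322],0],[[0.0114,-0.0003,0.0045],[0.0078,0,-0.0215],0],[[0.0057,-0.0001,0.0023],[0.0039,0,-0.0107],0]]}}

```text
clock: 15.75
eef_pos: [616.9, 135.7, 279.3]
tcp_rot: [3.139, -0.349, 1.846]
contact_force: [-0.8, -0.2, -0.8]
opening: 0.194
```

Call:
{"op": "play_rows", "data": {"moves": [[[0,0,0],[0,0,0],0],[[0,0,0],[0,0,0],0],[[0,0,0],[0,0,0],0]]}}

```text
clock: 16.05
eef_pos: [617.6, 133.4, 279.4]
tcp_rot: [3.139, -0.349, 1.842]
contact_force: [-0.1, -0.4, -1.9]
opening: 0.193
```

Run:
```python
from h import *
from rig import *
f=grab_frame("wrist");pickle.dump(f,open("w7.pkl","wb"));t=grab_frame("top");pickle.dump(t,open("t7.pkl","wb"))
s=sense();pickle.dump(s,open("s7.pkl","wb"));print(s["eef_pos"],s["tcp_rot"],s["qpos"])
a=cv2.resize(f["pixels"],(400,300),interpolation=cv2.INTER_AREA)
im=np.zeros((600,800,3),np.uint8);im[:420,:400]=f["pixels"][:, 80:480]
b=t["pixels"][100:310,60:260];im[:420,400:]=cv2.resize(b,(400,420),interpolation=cv2.INTER_CUBIC)
cv2.imwrite("pics/c7.png",im[:420,:,::-1])
for p in((-80,-81),(80,-81),(-80,81),(80,81)):print(p,proj(f,fw(*p,150))-[80,0],(proj(t,fw(*p,150))-[60,100])*2+[400,0])
```

```text
[617.52421152 133.47382617 279.41777171] [ 3.13864665 -0.34877034  1.84249547] [ 0.02913428  0.36596924  1.55156053  0.34998289  1.3234241  -0.34558092]
(-80, -81) [101.71291025 139.13868656] [688.64587789 259.41283404]
(80, -81) [286.63213862 137.17149382] [659.09185731 143.61417234]
(-80, 81) [102.58813241 -40.0833523 ] [566.40044047 292.66036099]
(80, 81) [281.78145728 -41.64713364] [538.9278107  175.43501923]
```

View pics/c7.png

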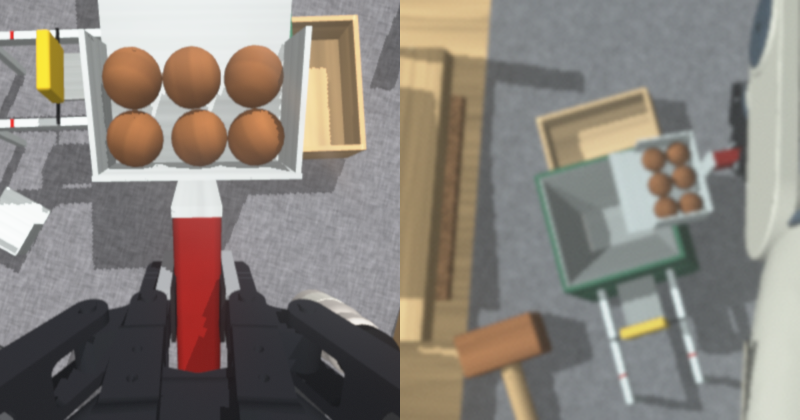

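The combined picture shows all six knobs in the pan over the near half of the hopper. The feeder's top corners in the top view are within about 4 px of my estimate.

Run:
```python
from h import *
s=pickle.load(open("s7.pkl","rb"));f=pickle.load(open("w7.pkl","rb"))
for nm,p,z in(("markA",(92,36),86),("markB",(92,124),86),("ptrA",(138,34),88),("ptrB",(138,122),88),("trayc",(435,148),50),("trayc2",(445,150),50)):print(nm,onz(f,p,z)[:2])
print(fw(-200,0),fw(-150,0))
y=SY-.01
W=[((0,-30,180,.2),6),((0,-30,166,0),4),((0,-30,164,-.12),4),((0,-30,160,-.3),5),((0,-30,158,-.65),5)]
for w,n in W:
    g=pour_tcp(*w);print(w,g);rows(s,g,y,w[3],n)
    s["eef_pos"]=g;s["tcp_rot"]=(rs(y,w[3])*Ro.from_euler('x',np.pi)).as_euler('xyz')
```

```text
markA [367.25466792 295.69229134]
markB [395.93248008 203.99226523]
ptrA [415.25663587 310.23223049]
ptrB [443.08193226 218.74895684]
trayc [766.33137979 289.33873625]
trayc2 [778.13028444 290.18576904]
[375.95559043 247.15248661   0.        ] [423.96669282 261.11436496   0.        ]
(0, -30, 180, 0.2) [616.34805981 136.74417163 209.14276995]
n 6 shift m [-0.0028, -0.0001, 0.0114] turn [0.0005, -0.0248, -0.0002]
(0, -30, 166, 0) [613.93457976 145.04347313 223.        ]
n 4 shift m [0.0026, -0.0, -0.0032] turn [0.0, -0.05, -0.0]
(0, -30, 164, -0.12) [611.75908615 152.52440399 236.69138412]
n 4 shift m [0.0018, -0.0, -0.0035] turn [-0.0, -0.03, -0.0]
(0, -30, 160, -0.3) [607.55347249 166.98636557 254.20164768]
n 5 shift m [0.0023, -0.0, -0.004] turn [-0.0, -0.036, -0.0]
(0, -30, 158, -0.65) [596.64353223 204.50268291 284.77434809]
n 5 shift m [0.0045, -0.0001, -0.0089] turn [-0.0, -0.07, -0.0]
```

Call:
{"op": "play_rows", "data": {"moves": [[[-0.0028,0,0.0114],[0,-0.0248,0],0],[[-0.0028,0,0.0114],[0,-0.0248,0],0],[[-0.0028,0,0.0114],[0,-0.0248,0],0],[[-0.0028,0,0.0114],[0,-0.0248,0],0],[[-0.0028,0,0.0114],[0,-0.0248,0],0],[[-0.0028,0,0.0114],[0,-0.0248,0],0],[[0,0,0],[0,0,0],0],[[0,0,0],[0,0,0],0]]}}

```text
clock: 16.95
eef_pos: [616.5, 137.7, 208.9]
tcp_rot: [3.139, -0.2, 1.844]
contact_force: [1.3, 1.0, -1.8]
opening: 0.193
```

Run:
```python
from h import *
from rig import *
s=sense();print(s["eef_pos"],s["tcp_rot"],s["contact_force"])
rows(s,pour_tcp(0,-27,166,0),SY,0,4)
```

```text
[616.51805439 137.73889436 208.88459268] [ 3.1393191  -0.20032678  1.84362017] [ 1.32169974  0.99585421 -1.7538223 ]
n 4 shift m [0.0031, -0.0001, -0.0032] turn [0.0008, -0.0501, -0.0026]
```

Call:
{"op": "play_rows", "data": {"moves": [[[0.0031,0,-0.0032],[0,-0.05,0],0],[[0.0031,0,-0.0032],[0,-0.05,0],0],[[0.0031,0,-0.0032],[0,-0.05,0],0],[[0.0031,0,-0.0032],[0,-0.05,0],0],[[0.0018,0,-0.0035],[0,-0.03,0],0],[[0.0018,0,-0.0035],[0,-0.03,0],0],[[0.0018,0,-0.0035],[0,-0.03,0],0],[[0.0018,0,-0.0035],[0,-0.03,0],0],[[0.0023,0,-0.004],[0,-0.036,0],0],[[0.0023,0,-0.004],[0,-0.036,0],0],[[0.0023,0,-0.004],[0,-0.036,0],0],[[0.0023,0,-0.004],[0,-0.036,0],0],[[0.0023,0,-0.004],[0,-0.036,0],0],[[0.0045,0,-0.0089],[0,-0.07,0],0],[[0.0045,0,-0.0089],[0,-0.07,0],0],[[0.0045,0,-0.0089],[0,-0.07,0],0],[[0.0045,0,-0.0089],[0,-0.07,0],0],[[0.0045,0,-0.0089],[0,-0.07,0],0],[[0,0,0],[0,0,0],0],[[0,0,0],[0,0,0],0]]}}

```text
clock: 18.95
eef_pos: [597.0, 207.9, 284.9]
tcp_rot: [3.138, 0.648, 1.841]
contact_force: [-0.1, 0.3, -1.3]
opening: 0.191
```

Call:
{"op": "play_rows", "data": {"moves": [[[0,0,0],[0,0,0],0],[[0,0,0],[0,0,0],0],[[0,0,0],[0,0,0],0]]}}

```text
clock: 19.25
eef_pos: [597.1, 206.6, 285.3]
tcp_rot: [3.138, 0.649, 1.839]
contact_force: [-0.3, 0.1, -0.4]
opening: 0.189
```

Run:
```python
from h import *
from rig import *
f=grab_frame("wrist");t=grab_frame("top");pickle.dump((f,t),open("w8.pkl","wb"))
s=sense();pickle.dump(s,open("s8.pkl","wb"));print(s["eef_pos"],s["tcp_rot"],s["qpos"],s["contact_force"],s["clock"])
im=np.zeros((420,800,3),np.uint8);im[:,:400]=f["pixels"][:, 80:480]
b=t["pixels"][100:310,60:260];im[:,400:]=cv2.resize(b,(400,420),interpolation=cv2.INTER_CUBIC)
cv2.imwrite("pics/c8.png",im[:,:,::-1])
```

```text
[597.0644632  206.86050276 285.12419264] [3.13785917 0.64948427 1.83956351] [ 0.64215698  0.44613721  1.52946572 -0.6042816   1.45647626  0.53347694] [ 0.3871663  -0.121444   -2.25295359] 19.35
```

View pics/c8.png

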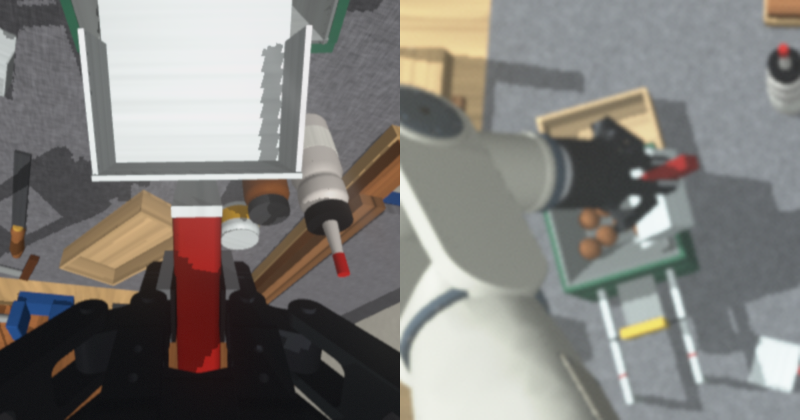

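The pan is empty and at least three knobs are visible in the hopper at about (590,217), (605,232) and (590,247). Next I'll back the scoop out and return it to its old clear spot.

Run:
```python
from h import *
from rig import *
s=sense()
def st(g,y,p): s["eef_pos"]=np.array(g);s["tcp_rot"]=(rs(y,p)*Ro.from_euler('x',np.pi)).as_euler('xyz')
g=pour_tcp(0,-90,290,0);print(g);rows(s,g,SY-.01,0,9);st(g,SY-.01,0)
g=(530,-38,180);rows(s,g,1.28,0,10);st(g,1.28,0)
```

```text
[630.68883378  87.43015025 347.        ]
n 9 shift m [-0.0156, 0.0, -0.0016] turn [0.0002, 0.0722, -0.0003]
n 10 shift m [-0.0125, -0.0104, 0.0167] turn [0.0, -0.0, 0.0564]
```

Call:
{"op": "play_rows", "data": {"moves": [[[-0.0156,0,-0.0016],[0,0.0722,0],0],[[-0.0156,0,-0.0016],[0,0.0722,0],0],[[-0.0156,0,-0.0016],[0,0.0722,0],0],[[-0.0156,0,-0.0016],[0,0.0722,0],0],[[-0.0156,0,-0.0016],[0,0.0722,0],0],[[-0.0156,0,-0.0016],[0,0.0722,0],0],[[-0.0156,0,-0.0016],[0,0.0722,0],0],[[-0.0156,0,-0.0016],[0,0.0722,0],0],[[-0.0156,0,-0.0016],[0,0.0722,0],0]]}}

```text
clock: 20.25
eef_pos: [630.3, 86.9, 347.8]
tcp_rot: [3.137, -0.002, 1.843]
contact_force: [-0.2, -0.0, -1.7]
opening: 0.192
```

Call:
{"op": "play_rows", "data": {"moves": [[[-0.0125,-0.0104,0.0167],[0,0,0.0564],0],[[-0.0125,-0.0104,0.0167],[0,0,0.0564],0],[[-0.0125,-0.0104,0.0167],[0,0,0.0564],0],[[-0.0125,-0.0104,0.0167],[0,0,0.0564],0],[[-0.0125,-0.0104,0.0167],[0,0,0.0564],0],[[-0.0125,-0.0104,0.0167],[0,0,0.0564],0],[[-0.0125,-0.0104,0.0167],[0,0,0.0564],0],[[-0.0125,-0.0104,0.0167],[0,0,0.0564],0],[[-0.0125,-0.0104,0.0167],[0,0,0.0564],0],[[-0.0125,-0.0104,0.0167],[0,0,0.0564],0],[[0,0,0],[0,0,0],0],[[0,0,0],[0,0,0],0],[[0,0,0],[0,0,0],0]]}}

```text
clock: 21.55
eef_pos: [531.5, -37.1, 180.7]
tcp_rot: [3.137, -0.002, 1.28]
contact_force: [1.4, -0.6, -1.6]
opening: 0.194
```

Run:
```python
from h import *
from rig import *
t=grab_frame("top");pickle.dump(t,open("t9.pkl","wb"))
s=sense();print(s["eef_pos"],s["tcp_rot"],s["qpos"],s["contact_force"],s["clock"])
cs=blobs(t,(3,80,30),(16,255,200),15,(130,150,215,250));print([(np.round(cv2.minEnclosingCircle(c)[0]),cv2.contourArea(c)) for c in cs])
rows(s,(530,-38,60),1.28,0,8)
cv2.imwrite("pics/t9.png",cv2.resize(t["pixels"][140:300,100:300,::-1],(500,400),interpolation=cv2.INTER_CUBIC))
```

```text
[531.45266378 -37.02366236 180.61488567] [ 3.13718743e+00 -1.84854206e-03  1.27979069e+00] [-7.29161028e-02  2.65312002e-01  1.88310164e+00  1.01965225e-03
  9.88478409e-01  2.17534835e-01] [-0.82221127 -0.4479402  -0.5503884 ] 21.6
[(array([167., 216.]), 369.0)]
n 8 shift m [-0.0002, -0.0002, 0.0151] turn [0.0006, -0.0002, -0.0]
```

View pics/t9.png

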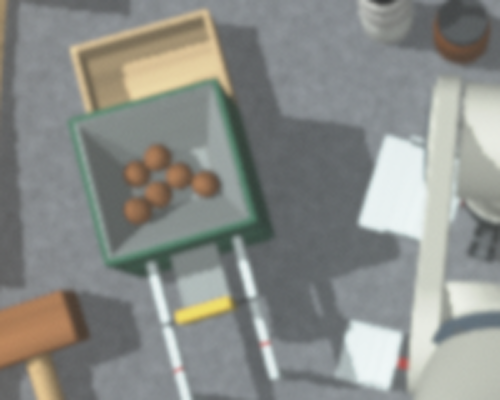

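All six knobs lie in the hopper around (165,185) of the crop, with the gate shut. I'll lower the scoop to the bench and release it.

Call:
{"op": "play_rows", "data": {"moves": [[[0,0,0.025],[0,0,0],0],[[0,0,0.03],[0,0,0],0],[[0,0,0.03],[0,0,0],0],[[0,0,0.02],[0,0,0],0],[[0,0,0.01],[0,0,0],0],[[0,0,0.005],[0,0,0],0],[[0,0,0.002],[0,0,0],0],[[0,0,0],[0,0,0],0],[[0,0,0],[0,0,0],0]]}}

```text
clock: 22.5
eef_pos: [531.2, -37.2, 58.5]
tcp_rot: [3.138, -0.002, 1.279]
contact_force: [0.3, -0.5, -0.8]
opening: 0.196
```

Run:
```python
from rig import *
s=sense();print(s["eef_pos"],s["contact_force"])
```

```text
[531.16992482 -37.21448636  58.47444218] [ 0.25695322 -0.53693777 -0.841407  ]
```

Call:
{"op": "play_rows", "data": {"moves": [[[0,0,0.0008],[0,0,0],0],[[0,0,0.0006],[0,0,0],0],[[0,0,0],[0,0,0],100],[[0,0,0],[0,0,0],100],[[0,0,0],[0,0,0],100],[[0,0,0],[0,0,0],100],[[0,0,0],[0,0,0],100],[[0,0,0],[0,0,0],100],[[0,0,0],[0,0,0],100],[[0,0,-0.02],[0,0,0],100],[[0,0,-0.04],[0,0,0],100],[[0,0,-0.04],[0,0,0],100],[[0,0,-0.04],[0,0,0],100],[[0,0,-0.03],[0,0,0],100],[[0,0,0],[0,0,0],100],[[0,0,0],[0,0,0],100]]}}

```text
clock: 24.1
eef_pos: [530.2, -37.3, 226.6]
tcp_rot: [3.138, -0.002, 1.279]
contact_force: [0.5, 0.3, -0.2]
opening: 0.999
```

Run:
```python
from h import *
from rig import *
f=grab_frame("wrist");pickle.dump(f,open("w10.pkl","wb"))
s=sense();print(s["eef_pos"],s["tcp_rot"],s["opening"],s["qpos"])
for c in blobs(f,(170,120,50),(6,255,255),100)[:1]:
    r=cv2.minAreaRect(c);print(r,onz(f,r[0],86))
g=(429,264.5,260)
for y in (.297,.297+np.pi): rows(s,g,y,0,20)
```

```text
[529.44032315 -37.22863585 225.4957093 ] [ 3.14009079e+00 -1.16112378e-03  1.27870173e+00] 1.002925452531706 [-7.35492672e-02  2.11844924e-01  1.84152566e+00  9.12860703e-04
  1.08650437e+00  2.18121886e-01]
((277.5, 199.0), (90.0, 19.0), 90.0) [530.11031853 -41.92912381  86.        ]
n 20 shift m [0.0078, -0.0146, -0.0017] turn [0.0, -0.0001, 0.0491]
n 20 shift m [0.0178, 0.0078, -0.0017] turn [0.0001, 0.0, -0.108]
```

Run:
```python
from h import *
from rig import *
rows(sense(),(429,264.5,250),.297+np.pi/2,0,12)
```

```text
n 12 shift m [0.0253, -0.0091, -0.002] turn [0.0002, -0.0001, -0.0491]
```

Call:
{"op": "play_rows", "data": {"moves": [[[0.0253,-0.0091,-0.002],[0,0,-0.0491],60],[[0.0253,-0.0091,-0.002],[0,0,-0.0491],60],[[0.0253,-0.0091,-0.002],[0,0,-0.0491],60],[[0.0253,-0.0091,-0.002],[0,0,-0.0491],60],[[0.0253,-0.0091,-0.002],[0,0,-0.0491],60],[[0.0253,-0.0091,-0.002],[0,0,-0.0491],60],[[0.0253,-0.0091,-0.002],[0,0,-0.0491],60],[[0.0253,-0.0091,-0.002],[0,0,-0.0491],60],[[0.0253,-0.0091,-0.002],[0,0,-0.0491],60],[[0.0253,-0.0091,-0.002],[0,0,-0.0491],60],[[0.0253,-0.0091,-0.002],[0,0,-0.0491],60],[[0.0253,-0.0091,-0.002],[0,0,-0.0491],60],[[0,0,0],[0,0,0],60],[[0,0,0],[0,0,0],60],[[0,0,0],[0,0,0],60]]}}

```text
clock: 25.65
eef_pos: [428.9, 263.5, 249.1]
tcp_rot: [3.141, 0.001, 1.867]
contact_force: [-0.7, -0.6, 1.1]
opening: 0.603
```

Run:
```python
from h import *
from rig import *
f=grab_frame("wrist");pickle.dump(f,open("w11.pkl","wb"))
s=sense();print(s["eef_pos"],s["tcp_rot"],s["opening"])
for c in blobs(f,(20,120,60),(36,255,255),50)[:3]:
    r=cv2.minAreaRect(c);print(r,onz(f,r[0],126),[np.round(onz(f,p,126)[:2],1) for p in cv2.boxPoints(r)])
cv2.imwrite("pics/w11.png",f["pixels"][:,:,::-1])
```

```text
[429.05203815 263.47256806 249.35152077] [3.14008248e+00 7.42193686e-04 1.86673411e+00] 0.602978188308741
((277.0, 191.0), (76.0, 16.0), 90.0) [427.89947644 269.69163165 126.        ] [array([412.9, 297.2]), array([424.9, 300.9]), array([443.9, 240.3]), array([431.1, 236.3])]
```

View pics/w11.png

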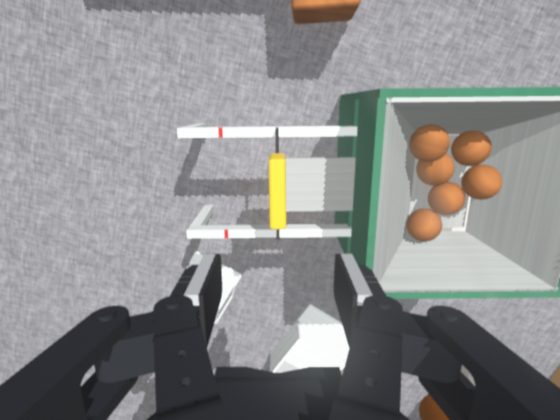

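The wrist view shows the yellow handle at (277,191), centred between the fingers, with the pointer across both rails and the red marks at (220,131) and (226,233). I'll go down and grip it.

Call:
{"op": "play_rows", "data": {"moves": [[[0.0005,0,0.02],[0,0,0],60],[[0.0005,0,0.025],[0,0,0],60],[[0.0005,0,0.025],[0,0,0],60],[[0,0,0.025],[0,0,0],60],[[0,0,0.025],[0,0,0],60],[[0,0,0.02],[0,0,0],60],[[0,0,0.01],[0,0,0],60],[[0,0,0.004],[0,0,0],60],[[0,0,0],[0,0,0],0],[[0,0,0],[0,0,0],0],[[0,0,0],[0,0,0],0],[[0,0,0],[0,0,0],0],[[0,0,0],[0,0,0],0],[[0,0,0],[0,0,0],0],[[0,0,0],[0,0,0],0],[[0,0,0],[0,0,0],0]], "squeeze": 80}}

```text
clock: 27.3
eef_pos: [428.1, 265.6, 97.1]
tcp_rot: [3.14, 0.0, 1.868]
contact_force: [-6.0, -1.6, 8.7]
opening: 0.149
```

Run:
```python
from h import *
from rig import *
s=sense();print(s["eef_pos"],s["tcp_rot"],s["opening"],s["contact_force"],s["clock"])
```

```text
[428.07262107 265.59245085  97.1108926 ] [3.14006164e+00 2.69281549e-04 1.86843533e+00] 0.14947329941140444 [-5.98906289 -1.61629375  8.67958812] 27.3
```

Call:
{"op": "play_rows", "data": {"moves": [[[0,-0.005,0],[0,0,0],0],[[0,-0.005,0],[0,0,0],0],[[0,-0.005,0],[0,0,0],0],[[0,-0.005,0],[0,0,0],0],[[0,-0.005,0],[0,0,0],0],[[0,-0.005,0],[0,0,0],0],[[0,-0.005,0],[0,0,0],0],[[0,-0.005,0],[0,0,0],0],[[0,-0.005,0],[0,0,0],0],[[0,-0.005,0],[0,0,0],0],[[0,0,0],[0,0,0],0],[[0,0,0],[0,0,0],0],[[0,0,0],[0,0,0],0],[[0,0,0],[0,0,0],0],[[0,0,0],[0,0,0],0],[[0,0,0],[0,0,0],0],[[0,0,0],[0,0,0],0],[[0,0,0],[0,0,0],0]]}}

```text
clock: 29.1
eef_pos: [383.0, 251.5, 97.1]
tcp_rot: [3.135, 0.0, 1.869]
contact_force: [7.7, -4.6, 3.3]
opening: 0.147
```

Run:
```python
from h import *
from rig import *
f=grab_frame("wrist");t=grab_frame("top");c=grab_frame("scene");pickle.dump((f,t,c),open("w12.pkl","wb"))
s=sense();print(s["eef_pos"],s["opening"],s["contact_force"],s["clock"])
im=np.zeros((600,800,3),np.uint8)
im[:300,:400]=cv2.resize(f["pixels"],(400,300),interpolation=cv2.INTER_AREA)
im[:300,400:]=cv2.resize(f["pixels"][50:200,190:390],(400,300),interpolation=cv2.INTER_CUBIC)
im[300:,:400]=cv2.resize(t["pixels"][140:290,110:310],(400,300),interpolation=cv2.INTER_CUBIC)
im[300:,400:]=cv2.resize(c["pixels"][110:260,230:430],(400,300),interpolation=cv2.INTER_CUBIC)
cv2.imwrite("pics/c12.png",im[:,:,::-1])
```

```text
[383.02197085 251.52585212  97.14191443] 0.14835645703310144 [ 7.14755421 -3.29668257  3.28438917] 29.25
```

The picture limit is reached, so I'll check numerically.

Run:
```python
from h import *
f11=pickle.load(open("w11.pkl","rb"));f,t,c=pickle.load(open("w12.pkl","rb"))
a=[onz(f11,p,86)[:2] for p in((220.5,131.5),(226,233))];b=[onz(f11,p,87)[:2] for p in((277,131.5),(277.5,233))]
print("mark",np.mean(a,0),"ptr",np.mean(b,0),np.linalg.norm(np.mean(a,0)-np.mean(b,0)))
for n,im in(("w",f),("t",t)):
    for q in blobs(im,(172,120,60),(5,255,255),2)[:8]:
        m=cv2.minAreaRect(q);print(n,"red",np.round(m[0],1),cv2.contourArea(q),onz(im,m[0],86)[:2])
e=np.array([.956,.292])
# intensity profile along near the +y rail in wrist image now
for yy in (40,48,56,-44,-48,-52):
  print(yy)
  for d in range(-12,13,2):
    X=np.mean(a,0)+e*d+np.array([-.292,.956])*yy; u,v=np.round(proj(f,np.r_[X,86])).astype(int)
    if 0<=u<560 and 0<=v<420: print(d,(u,v),f["pixels"][v,u].tolist(),end=" ")
  print()
k=fw(0,0)
for n,im in(("t",t),("c",c)):
    for q in blobs(im,(2,90,30),(15,255,210),8,None):
        m=cv2.minEnclosingCircle(q);X=onz(im,m[0],25)
        if np.hypot(*(X[:2]-[570,305]))<280: print(n,np.round(m[0]),cv2.contourArea(q),np.round(X[:2]))
print("tray",np.array([572.5,308.3])+e*125, [proj(i,np.r_[np.array([572.5,308.3])+e*125,23]) for i in(t,c)])
```

```text
mark [381.49374372 251.43202049] ptr [429.18667872 266.26236549] 49.94552213813981
w red [270.  162.5] 95.0 [366.81598212 296.6757265 ]
t red [298.9 229.2] 111.0 [526.68250138 -45.70318185]
t red [251. 125.] 14.0 [821.60250316  91.65137662]
40
-12 (np.int64(246), np.int64(179)) [162, 161, 165] -10 (np.int64(250), np.int64(179)) [164, 163, 167] -8 (np.int64(255), np.int64(179)) [171, 171, 174] -6 (np.int64(259), np.int64(179)) [154, 153, 156] -4 (np.int64(263), np.int64(179)) [154, 154, 157] -2 (np.int64(268), np.int64(179)) [164, 163, 167] 0 (np.int64(272), np.int64(179)) [159, 159, 162] 2 (np.int64(276), np.int64(179)) [77, 76, 75] 4 (np.int64(280), np.int64(179)) [116, 116, 117] 6 (np.int64(285), np.int64(179)) [167, 166, 170] 8 (np.int64(289), np.int64(179)) [159, 158, 161] 10 (np.int64(293), np.int64(179)) [160, 159, 162] 12 (np.int64(298), np.int64(179)) [161, 160, 164] 
48
-12 (np.int64(246), np.int64(162)) [250, 251, 251] -10 (np.int64(250), np.int64(162)) [250, 251, 251] -8 (np.int64(254), np.int64(162)) [250, 251, 251] -6 (np.int64(259), np.int64(162)) [250, 251, 251] -4 (np
[... 2633 characters left out ...]
[207, 173, 47] 0 (np.int64(272), np.int64(345)) [205, 171, 46] 2 (np.int64(276), np.int64(345)) [205, 171, 47] 4 (np.int64(280), np.int64(345)) [203, 170, 46] 6 (np.int64(283), np.int64(345)) [203, 170, 47] 8 (np.int64(287), np.int64(345)) [202, 168, 46] 10 (np.int64(291), np.int64(345)) [186, 156, 44] 12 (np.int64(294), np.int64(345)) [156, 133, 49] 
t [108. 272.] 692.5 [405. 485.]
t [ 84. 198.] 421.0 [615. 568.]
t [160. 163.] 240.0 [722. 357.]
t [178. 154.] 53.0 [750. 306.]
t [139. 166.] 51.5 [713. 418.]
c [376. 184.] 263.5 [704. 357.]
c [393. 156.] 236.0 [676. 553.]
c [320. 138.] 75.5 [382. 510.]
tray [692.  344.8] [array([163.88681194, 173.70154299]), array([371.66063455, 185.43741698])]
```

The pointer is about 2.5 mm short of the mark, which agrees with the 47.2 mm of travel. Blob areas suggest about six knobs in the tray. I'll make a small correction.

Call:
{"op": "play_rows", "data": {"moves": [[[0,-0.0012,0],[0,0,0],0],[[0,-0.0013,0],[0,0,0],0],[[0,0,0],[0,0,0],0],[[0,0,0],[0,0,0],0],[[0,0,0],[0,0,0],0],[[0,0,0],[0,0,0],0],[[0,0,0],[0,0,0],0],[[0,0,0],[0,0,0],0]]}}

```text
clock: 30.05
eef_pos: [380.7, 250.8, 97.1]
tcp_rot: [3.134, 0.0, 1.869]
contact_force: [7.6, -4.2, 3.3]
opening: 0.149
```

Run:
```python
from h import *
from rig import *
f=grab_frame("wrist");t=grab_frame("top");s=sense();print(s["eef_pos"],s["opening"],s["contact_force"],np.abs(s["qvel"]).max(),s["clock"])
print("travel",np.linalg.norm(s["eef_pos"][:2]-[428.07,265.59]))
print([p.tolist() for p in f["pixels"][162,260:292:1]])
hsv=cv2.cvtColor(t["pixels"],cv2.COLOR_RGB2HSV);m=cv2.inRange(hsv,np.array((2,90,30)),np.array((15,255,210)))
r=np.zeros_like(m);c=np.round([proj(t,np.r_[np.array([572.5,308.3])+[.956*(125+a)-.292*b,.292*(125+a)+.956*b],23]) for a,b in((-45,-75),(65,-75),(65,75),(-45,75))]).astype(np.int32)
cv2.fillPoly(r,[c],255);print("knob px in tray",(m&r>0).sum(),"in hopper",(m[190:240,140:200]>0).sum())
for q in blobs(t,(2,90,30),(15,255,210),8,(125,140,190,190)):print(cv2.minEnclosingCircle(q),cv2.contourArea(q))
for q in blobs(t,(170,120,60),(6,255,255),50)[:1]:print("scoop handle",cv2.minAreaRect(q))
```

```text
[380.69859935 250.77916411  97.12476852] 0.1485399052964037 [ 6.72504511 -3.96922295  2.58570989] 0.0008944308945673149 30.15
travel 49.63275590735681
[[249, 251, 251], [249, 251, 251], [249, 251, 251], [249, 251, 251], [250, 251, 251], [250, 251, 251], [250, 251, 251], [249, 251, 251], [245, 247, 247], [224, 227, 227], [205, 202, 202], [199, 170, 169], [177, 112, 111], [135, 79, 78], [93, 75, 76], [77, 76, 76], [75, 76, 77], [76, 77, 77], [78, 78, 78], [125, 109, 108], [213, 193, 191], [245, 245, 244], [249, 251, 251], [250, 251, 251], [250, 251, 251], [250, 251, 251], [250, 251, 251], [250, 251, 251], [250, 251, 251], [250, 251, 251], [250, 251, 251], [250, 251, 251]]
knob px in tray 411 in hopper 0
((160.2861328125, 163.6734161376953), 13.784696578979492) 235.0
((178.0, 154.0), 4.472236156463623) 53.0
((139.07142639160156, 165.5), 4.656675338745117) 51.5
scoop handle ((298.9395446777344, 229.19142150878906), (27.804462432861328, 5.119233131408691), 17.52556800842285)
```

The pointer now covers the red line, the arm is still and pulling about 7.8 N, no knobs are left in the hopper, and the tray holds them. Handing in.

```bash
python3 -c "
from rig import *
print(sign_off())"
```

```text
the job is handed in; nothing more can be done
None
```

The job is handed in at about 30 s on the robot clock, and the simulator gave no verdict. I scooped all six knobs in one load, tipped them into the hopper with the gate shut, and laid the scoop back where it had been. I then pulled the gate to the red mark and kept holding it.

**Last checks**
- **Gate:** it had travelled 49.6 mm, and the pointer covers the red line in the wrist view. The arm is still and pulling with about 7.8 N.
- **Knobs:** none are left in the hopper. Blob areas in the top view fit all six in the tray, and I did not count them one by one.
- **Scoop:** its handle looks the same size and direction as at the start, so it appears to lie flat. I have no direct reading of its tilt or height.
- **Bystanders:** I did not measure them again. No path came near them and no unexpected contact force showed up.

One check failed: the picture viewer had reached its limit of 12, so the last view after pulling the gate was checked from pixel values only. Nothing disagreed beyond a few millimetres. The first pull stopped about 2.5 mm short of the mark, which I corrected.

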